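# Stow the cutting disc and lock its tray

### The job

Put the food processor's cutting disc away: lay it flat, hub up, in the open storage tray, then push the tray fully home until it clicks. Then start the captive lock knob above the tray: press it down against its spring and, keeping it pressed, turn it clockwise to its stop so that the thread catches and it stays down when you let go. Leave the small prep bowl, the jar and the glass jug where they stand.

Things in the scene. Friction and masses are not known exactly. Their poses are not given: they have to be found in the camera images.
- disc_hub (a point): Loose steel cutting disc, 92 mm across, 4 mm thick, 150 g, lying flat on the table in front of the processor, left or right of the tray (the prep bowl is on the other side). Its round white hub points up: 26 mm in diameter, 36 mm tall above the plate. This point is on the hub's axis, half-way up the hub, 22 mm above the disc's underside. z is up along the hub.
- tray_floor (a point): Centre of the inner floor (top face, 14 mm above the table) of the aluminium tray that stands out of the processor's white base towards the robot. Inside 120 x 120 mm, walls 28 mm above the floor. x points into the processor, z up. The base is 80 mm high; the tray goes under its roof (underside 68 mm above the table). With the tray home this point is 65 mm behind the base's front face.
- tray_front (a point): Middle of the outer face of the tray's white front panel, 38 mm above the table; moves with the tray. The panel is 190 mm wide and spans 8 to 68 mm above the table; a lip 110 mm wide sticks out 10 mm at its top (59 to 67 mm above the table). x points into the processor: push this way.
- tray_home (a point): Fixed point on the processor's base: where point tray_front lies when the tray is fully home. x points into the processor, y to the left across its front, z up.
- tray (a joint): How far the tray stands out of the base, m: 0 = fully home, up to 0.142 out. It slides with about 1 N of friction; from about 13 to 6.5 mm it climbs a sprung catch (up to about 10 N), then snaps in and is held at 0. It can be pushed with a fingertip on the front panel. Its stop at 0 is rigid.
- knob_grip (a point): Captive black screw-knob on the base's roof, at the right as seen from the robot. A wing to grip, 44 mm long, 14 thick, 26 tall, on a flange 52 mm across. This point is on the upright turning axis, 12 mm below the wing's top, 14 mm above the flange; 114 mm above the table unpressed. x along the wing (pinch across y), z up; moves with the knob. A mixing bowl 0.28 m high stands 0.25 m to its left.
- knob (a joint): Turn of the knob, rad, growing clockwise as seen from above: starts at 0 to 0.3, rigid stop at 1.5. It takes under 0.1 N m. Unpressed, the thread's start blocks it at about 0.4; pressed, it passes under the thread at about 0.4 to 0.7 and is then held down. Ending at 1.15 or more is good.
- knob_press (a joint): How far the knob is pressed down, m: 0 = up, rigid stop at 0.0095. Its spring pushes up with 3 N at 0, 7 N at the stop. To get under the thread press it 0.007 or more (to the stop is fine). Turned in and let go, it stays at 0.006 to 0.008. Unless the tray is home, its bolt meets the tray's runner and it cannot go down far enough.
- prep_bowl: Small open steel bowl, 110 mm across the rim, 45 mm high, origin at the centre of its underside. A bystander: leave it.
- jar: Glass jar with a steel cap, 56 mm in diameter, 85 mm high, to the right of the processor; origin at the centre of its underside. A bystander: leave it.
- jug: Glass jug with a handle, 100 mm in diameter, 120 mm high, further to the right than the jar; origin at the centre of its underside. A bystander: leave it.
There are look-alikes about, which are no part of the job. Leave any purple or yellow look-alike of the part that bears disc_hub alone.

How it is judged:
By the outcome, as a careful person would: the job done as asked, in the order asked, and still so for the second after the job is handed in, with the robot touching nothing.
It also fails if it takes over 64 s, if anything falls off the work surface, if the arm or the gripper's body presses on something with over 40 N, if the wrist force passes 120 N, or if a joint passes its speed limit or range.

### The arm

A 6-joint arm with a two-finger parallel gripper is mounted at the origin on the work surface. World frame = base frame: x ahead of the robot, y to its left, z up, the work surface at z = 0. Lengths are in mm, angles in rad, forces in N, time in s.
With the tool pointing down it reaches from about 350 to 775 mm from the base axis. Payload 7.3 kg.
Tool frame: the origin (TCP) lies on the centre line of the jaws, within the pads' length; the fingertips stand 17 mm ahead of it and the grasp point (between the pads) lies 2 mm behind it; z points along the fingers, y is the line along which they close (so a half turn about z gives the same grasp; the last joint's range is limited). The gripper opens to 92 mm and grips with 3 to 60 N. Pads are 19 mm wide; open, the fingers measure 130 mm over their backs; the gripper's body (75 mm by 190 mm) begins 47 mm behind the grasp point.
Start: joints at [-1.438, 0.342, 1.524, -0, 1.275, -0.146], TCP at [144.503, -504.74, 243.741] pointing down, gripper open.
Joint ranges: [-2.53, 2.53], [-0.77, 2.02], [0.04, 2.7], [-1, 4.14], [0.28, 2.66], [-3.11, 3.11]. Speed limits (rad/s): [2.57, 2.57, 3.14, 3.14, 3.14, 3.14].

### API

Orientations are given as [roll, pitch, yaw] about the fixed x, y, z axes, in that order (R = Rz(yaw) Ry(pitch) Rx(roll)).
In Python, from plant import bot gives the robot as it stands. The module is installed in compiled form; this text tells all that it offers.
- The arm moves only by the shell command python3 -m pendant 'ROWS'. ROWS is JSON, a list of rows, each a list of 3 entries, a list of its own where there are three numbers: the shift along the world's x, y, z as a fraction of full scale, then the turn, a rotation vector about the world's x, y, z as a fraction of full scale, then the opening, from -1 (shut) to 1 (fully open), so that 0 is half open. In form: [[[tx, ty, tz], [rx, ry, rz], claw], ...]. A call has exactly 10 rows; each row shifts and turns the commanded pose from where the row before left it; what a row does not reach is not made up. Full scale, the value 1, is 30 mm for a shift and 0.12 rad for a turn. A row lasts 1/12 s, in which the tool goes at most 41.7 mm and 7.16 degrees, less where a joint would pass 70% of its speed; a pose out of reach is approached as far as the arm can. A call with a number of a shift or a turn outside -1 to 1 is refused whole. A call with a gripper value outside its range is refused whole. The fingers move at their own pace and stop on an object; the grip force is fixed at half the most. Time passes only in rows, so rows that do not move let the fingers close, or fill a call up. It gives the time, the measured TCP pose, the force, the opening and the grip force at its end, in the units of the state.
- bot.get_obs(): the state, without advancing time (a new reading comes with each control period).
- bot.capture(name): name is "side" or "top" or "wrist"; returns the picture (400x640x3 uint8, blue, green, red); there is no depth.
- bot.camera_params(name): a dict with "fovy" (degrees; the focal length in pixels is half the picture's height over the tangent of half this angle, whatever the lens; pixels are square), "cx", "cy" (the principal point, pixels), "distortion" ([k1, k2, p1, p2, k3] as OpenCV has them; the pictures are not rectified), "camera_from_world" (4x4, takes a point from world to camera coordinates). Camera axes: x right, y down, z forward; pixel columns grow to the right and rows downward; lengths in mm; the calibration is good to about 2 mm. A picture is of the moment at which its call begins: read the wrist's pose just before it. camera_params takes no time and is no camera call; for the wrist camera it gives the pose at the moment of the call.
- bot.close_job(): hands the job in; it is judged then, once.
The state is a dict: "time": time; "joint_positions": joint angles; "dq": joint speeds; "tau": joint torques, N m; "tool_pos": TCP position; "tcp_rot": TCP orientation; "contact_force": force on the tool from outside, world axes, zero at the start; "moment": the same for the moment, N m; "grip_width": finger opening in mm; "finger_force": force on a finger pad.
Only numpy, scipy, OpenCV 4.12 (cv2) and the standard library are available. Lean on these libraries where they do the work, as an engineer would, in place of code of your own. Each camera call takes 0.05 s, during which the arm holds its last target. There are 200 camera calls.

## Working session

There is one attempt and no reset: what is moved stays moved. The work goes in short steps, Python scripts to look and compute and a shell command to move; the robot and the scene stay as the last step left them, time stands still between calls to the robot, and variables do not carry over. Pictures are saved under pics/ and viewed, at most 10 in all, crops included, and the job is handed in when it is done.

```bash
mkdir -p pics
cat > h.py <<'E'
import numpy as np, cv2
from plant import bot
def cam(n):
    p=bot.camera_params(n); f=200/np.tan(np.radians(p["fovy"])/2)
    return np.array([[f,0,p["cx"]],[0,f,p["cy"]],[0,0,1]]),np.array(p["distortion"],float),np.array(p["camera_from_world"])
def ray(n,uv,c=None):
    K,D,T=c or cam(n); q=cv2.undistortPoints(np.array([[uv]],float),K,D)[0,0]
    R=T[:3,:3]; return -R.T@T[:3,3], R.T@np.array([q[0],q[1],1])
def atz(n,uv,z,c=None):
    o,d=ray(n,uv,c); return (o+d*(z-o[2])/d[2]).round(1)
def proj(n,P,c=None):
    K,D,T=c or cam(n); return cv2.projectPoints(np.array(P,float).reshape(-1,1,3),cv2.Rodrigues(T[:3,:3])[0],T[:3,3],K,D)[0][:,0].round(1)
E
python3 - <<'E'
from h import *
for n in("top","side"): cv2.imwrite(f"pics/{n}0.png",bot.capture(n)); print(n,ray(n,(320,200)))
o=bot.get_obs();print(o["tcp_rot"],o["grip_width"],o["time"])
E
```

```text
top (array([ 441.89756912,  -50.8024828 , 1169.9866608 ]), array([ 0.10793013, -0.02365487, -0.99420508]))
side (array([  450.46952491, -1186.91011131,  1028.74516027]), array([ 0.08782995,  0.77951859, -0.62024535]))
[-3.14021574e+00 -1.89412328e-04  2.78790711e-01] 92.07038111662384 0.1
```

View pics/top0.png

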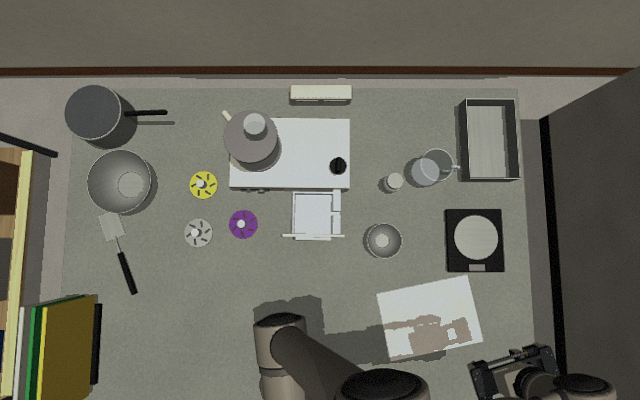

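View pics/side0.png

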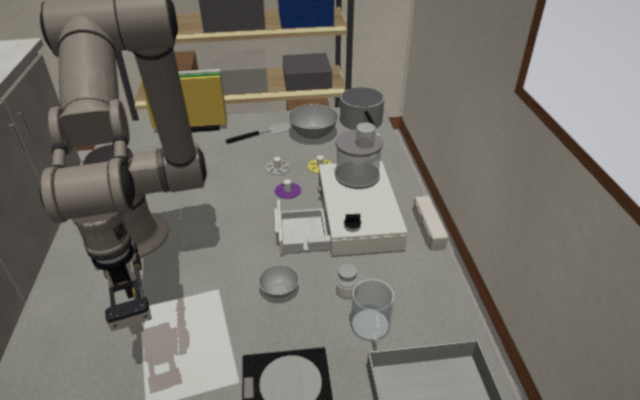

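The top view shows the steel disc at about (198,233), with the purple one at (243,224) and the yellow at (203,185). The tray is at (316,215), the knob at (338,166), the prep bowl at (383,240), the jar at (392,183) and the jug at (432,168). The side view shows the same layout. Next I'll enlarge this area.

Run:
```python
from h import *
a=cv2.imread("pics/top0.png")[110:255,175:365]; cv2.imwrite("pics/c1.png",cv2.resize(a,None,fx=4,fy=4,interpolation=cv2.INTER_CUBIC))
```

```text
(no output)
```

View pics/c1.png

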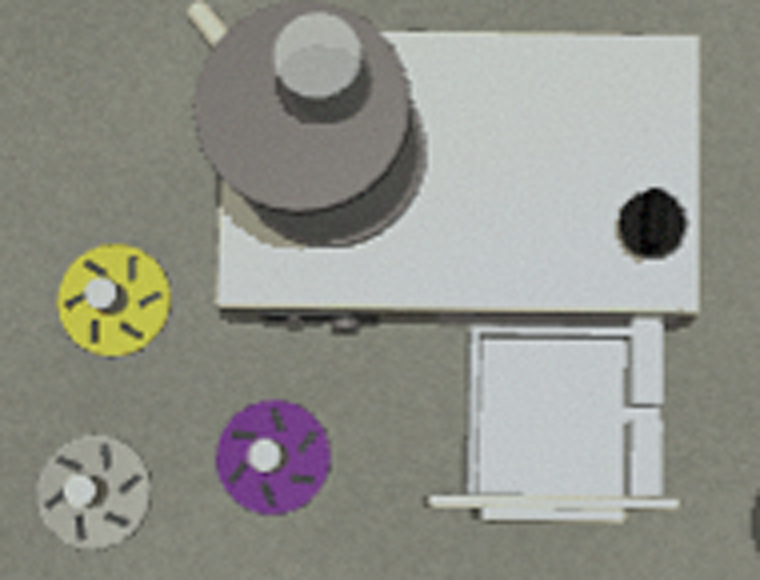

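The crop shows the steel disc centred at (94,491) with its hub top at (80,490). The panel's top edge runs (430,500) to (680,505), the roof's front edge (218,305) to (697,312), the tray's inner floor spans x 480 to 625, and the knob is at (653,224).

Run:
```python
from h import *
c=cam("top")
def g(n,u,v,z): print(n,atz("top",((u+.5)/4-.5+175,(v+.5)/4-.5+110),z,c))
g("disc",94,491,4);g("hubtop",80,490,40)
g("panelL",430,499,68);g("panelR",680,503,68)
g("lipL",483,519,67);g("lipR",625,521,67)
g("roofL",218,305,80);g("roofR",697,312,80);g("roofBR",699,36,80)
g("trayL front",472,497,42);g("trayL back",472,328,42)
g("floorR",625,420,14)
g("knob fl",652,224,100);g("knobtop",655,223,126)
for n,u,v in(("bowl",383,240),("jar",395,180),("purple",(243),224)): print(n,atz("top",(u,v),45 if n=="bowl" else 5,c))
o=bot.get_obs();print(o["tool_pos"],o["tcp_rot"])
w=cam("wrist");T=w[2];print("wristcam pos",-T[:3,:3].T@T[:3,3],T[:3,:3][2],w[0][0,0])
```

```text
disc [463.7 312.4   4. ]
hubtop [463.7 312.2  40. ]
panelL [456.9  37.7  68. ]
panelR [ 454.  -151.3   68. ]
lipL [441.9  -2.4  67. ]
lipR [ 440.5 -109.7   67. ]
roofL [603.2 199.4  80. ]
roofR [ 598.1 -164.5   80. ]
roofBR [ 814.6 -168.5   80. ]
trayL front [458.8   7.3  42. ]
trayL back [590.7   8.2  42. ]
floorR [ 520.5 -112.9   14. ]
knob fl [ 661.9 -129.3  100. ]
knobtop [ 657.3 -129.6  126. ]
bowl [ 440.2 -271.6   45. ]
jar [ 634.1 -322.7    5. ]
purple [490.7 168.7   5. ]
[ 144.44700749 -504.37604578  243.11345604] [-3.14021574e+00 -1.89412328e-04  2.78790711e-01]
wristcam pos [ 225.20258786 -481.93414554  383.6101649 ] [-0.29435154 -0.08231386 -0.95214579] 338.62715719408527
```

```bash
python3 -m pendant '[[[0.93,0.7,0],[0,0,-0.22],1],[[0.93,0.7,0],[0,0,-0.22],1],[[0.93,0.7,0],[0,0,-0.22],1],[[0.93,0.7,0],[0,0,-0.22],1],[[0.93,0.7,0],[0,0,-0.22],1],[[0.93,0.7,0],[0,0,-0.22],1],[[0.93,0.7,0],[0,0,-0.22],1],[[0.93,0.7,0],[0,0,-0.22],1],[[0.93,0.7,0],[0,0,-0.22],1],[[0.93,0.7,0],[0,0,-0.22],1]]'
python3 -m pendant '[[[0.07,1,0],[0,0,0],1],[[0.07,1,0],[0,0,0],1],[[0.07,1,0],[0,0,0],1],[[0.07,1,0],[0,0,0],1],[[0.07,1,0],[0,0,0],1],[[0.07,1,0],[0,0,0],1],[[0.07,1,0],[0,0,0],1],[[0.07,1,0],[0,0,0],1],[[0.07,1,0],[0,0,0],1],[[0.07,1,0],[0,0,0],1]]'
python3 - <<'E'
from h import *
c=cam("wrist"); cv2.imwrite("pics/w1.png",bot.capture("wrist")); np.savez("w1.npz",K=c[0],D=c[1],T=c[2])
o=bot.get_obs();print(o["tool_pos"],o["tcp_rot"])
E
```

```text
time: 0.93
tool_pos: [424.5, -293.3, 243.5]
tcp_rot: [-3.141, 0.0, 0.013]
contact_force: [1.2, -1.1, 0.1]
grip_width: 91.9
finger_force: 0.0
time: 1.77
tool_pos: [444.1, 6.7, 243.5]
tcp_rot: [-3.142, 0.001, 0.015]
contact_force: [-0.2, 0.4, -0.0]
grip_width: 91.7
finger_force: 0.0
[443.98518159  10.96935795 243.56971182] [-3.13847131e+00  5.43996027e-04  1.67677973e-02]
```

View pics/w1.png

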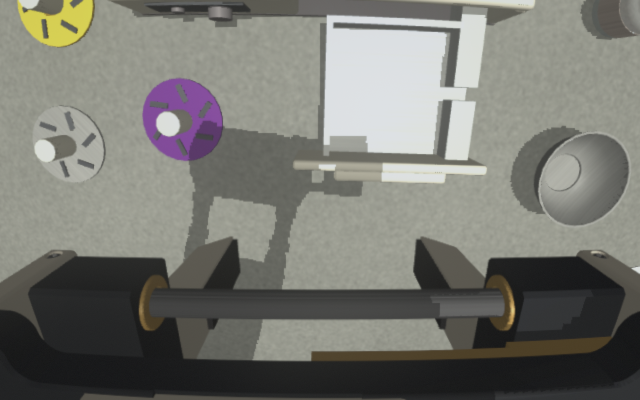

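The wrist view shows the steel disc plate at about (69,144) with its hub top at (45,151). The tray floor's corners are about (333,28), (448,31) and (435,153), and the panel's top ends are at (294,165) and (487,168).

```bash
python3 - <<'E'
from h import *
d=np.load("w1.npz");c=(d["K"],d["D"],d["T"])
for n,u,v,z in(("disc",69,144,4),("hubtop",45,151,40),("floorBL",332,28,14),("floorBR",448,31,14),("floorFR",435,153,14),("panelL",294,163,68),("panelR",487,168,68),("lipL",336,176,67),("lipR",445,178,67),("roofR",533,4,80)): print(n,atz("wrist",(u,v),z,c))
E
python3 -m pendant '[[[0.07,1,-0.3],[0,0,0],1],[[0.07,1,-0.3],[0,0,0],1],[[0.07,1,-0.3],[0,0,0],1],[[0.07,1,-0.3],[0,0,0],1],[[0.07,1,-0.3],[0,0,0],1],[[0.07,1,-0.3],[0,0,0],1],[[0.07,1,-0.3],[0,0,0],1],[[0.07,1,-0.3],[0,0,0],1],[[0.07,1,-0.3],[0,0,0],1],[[0,0.1,0],[0,0,0],1]]'
python3 - <<'E'
from h import *
c=cam("wrist"); cv2.imwrite("pics/w2.png",bot.capture("wrist")); np.savez("w2.npz",K=c[0],D=c[1],T=c[2])
o=bot.get_obs();print(o["tool_pos"],o["tcp_rot"])
E
```

```text
disc [465.6 310.2   4. ]
hubtop [464. 312.  40.]
floorBL [586.7   3.2  14. ]
floorBR [ 587.3 -114.8   14. ]
floorFR [ 461.3 -113.8   14. ]
panelL [459.   37.7  68. ]
panelR [ 457.5 -149.1   68. ]
lipL [446.6  -2.6  67. ]
lipR [ 446.5 -109.    67. ]
roofR [ 601.9 -163.9   80. ]
time: 2.65
tool_pos: [462.5, 281.7, 160.6]
tcp_rot: [-3.141, 0.003, 0.018]
contact_force: [-0.6, -0.8, -0.2]
grip_width: 91.6
finger_force: 0.0
[462.55723506 280.26689328 161.26790145] [3.14098207e+00 2.38314110e-03 1.81559018e-02]
```

View pics/w2.png

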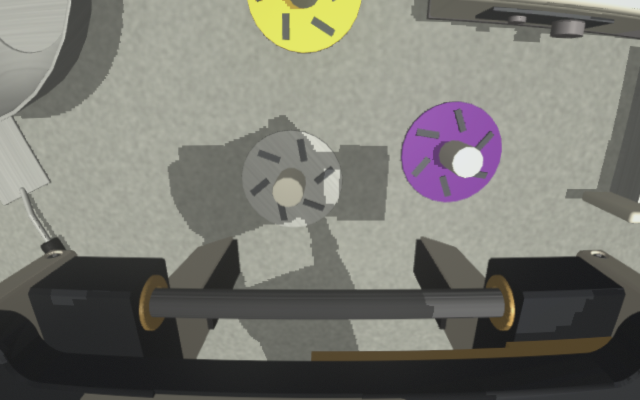

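The steel disc's plate centre is at (292,179) and its hub top at (288,191), to the tool's left.

Run:
```python
from h import *
d=np.load("w2.npz");c=(d["K"],d["D"],d["T"])
for n,u,v,z in(("disc",292,179,4),("hubtop",288,191,40)): print(n,atz("wrist",(u,v),z,c))
print(bot.get_obs()["tool_pos"])
```

```text
disc [466.2 312.9   4. ]
hubtop [465.9 312.6  40. ]
[462.55723506 280.26689328 161.26790145]
```

```bash
python3 -m pendant '[[[0.05,0.57,0],[0,0,0],0.2],[[0.04,0.57,0],[0,0,0],0.2],[[0,0,-0.9],[0,0,0],0.2],[[0,0,-0.9],[0,0,0],0.2],[[0,0,-0.9],[0,0,0],0.2],[[0,0,0],[0,0,0],0.2],[[0,0,0],[0,0,0],0.2],[[0,0,0],[0,0,0],0.2],[[0,0,0],[0,0,0],0.2],[[0,0,0],[0,0,0],0.2]]'
```

```text
time: 3.53
tool_pos: [467.1, 312.7, 83.6]
tcp_rot: [-3.14, -0.003, 0.015]
contact_force: [-0.6, -0.7, -0.4]
grip_width: 54.9
finger_force: 0.0
```

```bash
python3 -m pendant '[[[-0.03,0,-0.6],[0,0,0],0.2],[[0,0,-0.6],[0,0,0],0.2],[[0,0,-0.6],[0,0,0],0.2],[[0,0,0],[0,0,0],0.2],[[0,0,0],[0,0,0],-1],[[0,0,0],[0,0,0],-1],[[0,0,0],[0,0,0],-1],[[0,0,0],[0,0,0],-1],[[0,0,0],[0,0,0],-1],[[0,0,0],[0,0,0],-1]]'
python3 -m pendant '[[[0,0,0],[0,0,0],-1],[[0,0,0],[0,0,0],-1],[[0,0,0.5],[0,0,0],-1],[[0,0,0.8],[0,0,0],-1],[[0,0,1],[0,0,0],-1],[[0,0,1],[0,0,0],-1],[[0,0,1],[0,0,0],-1],[[0,0,0],[0,0,0],-1],[[0,0,0],[0,0,0],-1],[[0,0,0],[0,0,0],-1]]'
```

```text
time: 4.37
tool_pos: [465.7, 312.7, 28.7]
tcp_rot: [-3.141, -0.001, 0.015]
contact_force: [-0.5, -0.1, 5.3]
grip_width: 25.3
finger_force: 30.0
time: 5.2
tool_pos: [464.5, 312.1, 155.9]
tcp_rot: [3.141, 0.001, 0.015]
contact_force: [0.3, -0.6, -1.8]
grip_width: 25.2
finger_force: 30.0
```

```bash
python3 -m pendant '[[[0.14,-0.4,0],[0,0,0],-1],[[0.14,-0.9,0],[0,0,0],-1],[[0.14,-0.9,0],[0,0,0],-1],[[0.14,-0.9,0],[0,0,0],-1],[[0.14,-0.9,0],[0,0,0],-1],[[0.14,-0.9,0],[0,0,0],-1],[[0.14,-0.9,0],[0,0,0],-1],[[0.14,-0.9,0],[0,0,0],-1],[[0.14,-0.9,0],[0,0,0],-1],[[0.14,-0.9,0],[0,0,0],-1]]'
python3 -m pendant '[[[0.15,-0.9,0],[0,0,0],-1],[[0.14,-0.9,0],[0,0,0],-1],[[0.14,-0.9,0],[0,0,0],-1],[[0.14,-0.7,0],[0,0,0],-1],[[0,-0.37,0],[0,0,0],-1],[[0,0,0],[0,0,0],-1],[[0,0,0],[0,0,0],-1],[[0,0,0],[0,0,0],-1],[[0,0,0],[0,0,0],-1],[[0,0,0],[0,0,0],-1]]'
python3 - <<'E'
from h import *
c=cam("wrist"); cv2.imwrite("pics/w3.png",bot.capture("wrist")); np.savez("w3.npz",K=c[0],D=c[1],T=c[2])
o=bot.get_obs();print(o["tool_pos"],o["tcp_rot"])
E
```

```text
time: 6.03
tool_pos: [506.3, 55.3, 155.2]
tcp_rot: [3.141, 0.003, 0.015]
contact_force: [1.0, -0.1, -0.6]
grip_width: 25.2
finger_force: 30.0
time: 6.87
tool_pos: [524.1, -54.5, 156.7]
tcp_rot: [-3.141, 0.0, 0.016]
contact_force: [0.5, 0.3, -0.9]
grip_width: 25.2
finger_force: 30.0
[524.20713715 -54.61832906 156.77668847] [-3.14156155e+00  6.21888369e-05  1.63534562e-02]
```

View pics/w3.png

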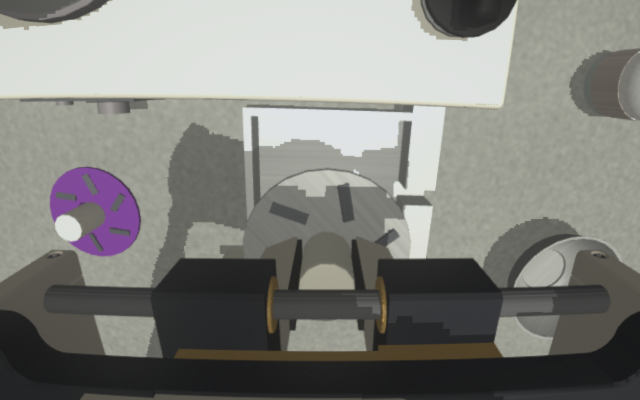

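The wrist view shows the disc held level over the tray, with its edge spanning columns 243 to 411. The tray's side walls are at about 255 and 405, so it is centred and can go down.

```bash
python3 -m pendant '[[[0,-0.03,-0.6],[0,0,0],-1],[[0,0,-0.8],[0,0,0],-1],[[0,0,-0.8],[0,0,0],-1],[[0,0,-0.7],[0,0,0],-1],[[0,0,-0.4],[0,0,0],-1],[[0,0,-0.3],[0,0,0],-1],[[0,0,-0.1],[0,0,0],-1],[[0,0,-0.05],[0,0,0],-1],[[0,0,0],[0,0,0],-1],[[0,0,0],[0,0,0],-1]]'
```

```text
time: 7.75
tool_pos: [524.9, -56.6, 45.1]
tcp_rot: [3.141, -0.002, 0.015]
contact_force: [0.1, -0.3, -1.8]
grip_width: 25.3
finger_force: 30.0
```

Contact should come at about 42.7, so I'll lower 2.4 mm more, open to 46 mm and rise.

```bash
python3 -m pendant '[[[0,0,-0.04],[0,0,0],-1],[[0,0,-0.04],[0,0,0],-1],[[0,0,0],[0,0,0],-1],[[0,0,0],[0,0,0],0],[[0,0,0],[0,0,0],0],[[0,0,0],[0,0,0],0],[[0,0,0],[0,0,0],0],[[0,0,0],[0,0,0],0],[[0,0,0.3],[0,0,0],0],[[0,0,0.6],[0,0,0],0]]'
python3 -m pendant '[[[0,0,1],[0,0,0],0],[[0,0,1],[0,0,0],0],[[-0.9,0,0.4],[0,0,0],-1],[[-0.9,0,0],[0,0,0],-1],[[-0.9,0,0],[0,0,0],-1],[[-0.9,0,0],[0,0,0],-1],[[-0.6,0,0],[0,0,0],-1],[[0,0,0],[0,0,0],-1],[[0,0,0],[0,0,0],-1],[[0,0,0],[0,0,0],-1]]'
python3 - <<'E'
from h import *
c=cam("wrist"); cv2.imwrite("pics/w4.png",bot.capture("wrist")); np.savez("w4.npz",K=c[0],D=c[1],T=c[2])
o=bot.get_obs();print(o["tool_pos"],o["tcp_rot"],o["contact_force"])
E
```

```text
time: 8.58
tool_pos: [522.9, -56.2, 67.8]
tcp_rot: [-3.141, 0.004, 0.015]
contact_force: [0.2, -0.7, -0.3]
grip_width: 45.8
finger_force: 0.0
time: 9.42
tool_pos: [399.6, -56.9, 141.5]
tcp_rot: [3.141, -0.002, 0.015]
contact_force: [-0.2, -0.7, -0.6]
grip_width: 1.2
finger_force: 0.0
[399.61549797 -56.82512009 141.30649091] [ 3.14096511e+00 -1.73551376e-03  1.48256714e-02] [ 0.40348574  0.42933656 -0.11686239]
```

View pics/w4.png

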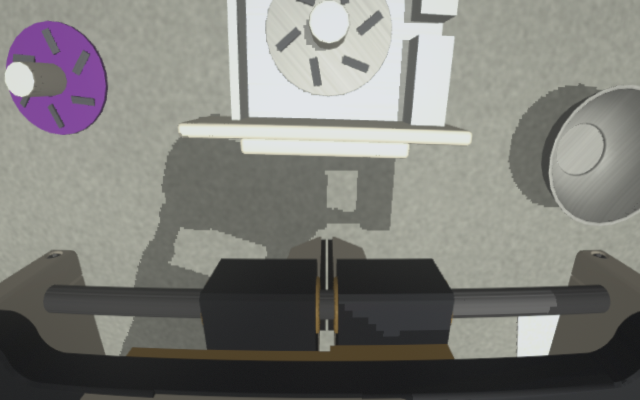

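The disc lies flat in the tray, with its hub at (329,22). The lip's front edge runs from (242,152) to (408,157), centred on the closed fingers. Now I'll lower in front of the lip and push.

```bash
python3 -m pendant '[[[0,0,-0.6],[0,0,0],-1],[[0,0,-0.8],[0,0,0],-1],[[0,0,-0.8],[0,0,0],-1],[[0.1,0,-0.35],[0,0,0],-1],[[0.2,0,0],[0,0,0],-1],[[0.2,0,0],[0,0,0],-1],[[0.2,0,0],[0,0,0],-1],[[0.2,0,0],[0,0,0],-1],[[0.2,0,0],[0,0,0],-1],[[0.2,0,0],[0,0,0],-1]]'
python3 -m pendant '[[[0.25,0,0],[0,0,0],-1],[[0.3,0,0],[0,0,0],-1],[[0.35,0,0],[0,0,0],-1],[[0.35,0,0],[0,0,0],-1],[[0.35,0,0],[0,0,0],-1],[[0.35,0,0],[0,0,0],-1],[[0.35,0,0],[0,0,0],-1],[[0.35,0,0],[0,0,0],-1],[[0.35,0,0],[0,0,0],-1],[[0.3,0,0],[0,0,0],-1]]'
```

```text
time: 10.3
tool_pos: [438.1, -56.6, 64.9]
tcp_rot: [3.141, -0.001, 0.015]
contact_force: [-1.1, 0.2, 0.5]
grip_width: 0.4
finger_force: 0.7
time: 11.13
tool_pos: [537.3, -56.6, 64.3]
tcp_rot: [3.141, 0.0, 0.015]
contact_force: [-1.6, -1.3, 0.9]
grip_width: 0.1
finger_force: 0.8
```

```bash
python3 -m pendant '[[[0.2,0,0],[0,0,0],-1],[[0.15,0,0],[0,0,0],-1],[[0.12,0,0],[0,0,0],-1],[[0.1,0,0],[0,0,0],-1],[[0.1,0,0],[0,0,0],-1],[[0.1,0,0],[0,0,0],-1],[[0.1,0,0],[0,0,0],-1],[[0.1,0,0],[0,0,0],-1],[[0,0,0],[0,0,0],-1],[[0,0,0],[0,0,0],-1]]'
```

```text
time: 11.97
tool_pos: [565.9, -56.5, 64.5]
tcp_rot: [3.142, -0.001, 0.015]
contact_force: [-0.6, -0.3, -0.3]
grip_width: 0.4
finger_force: 0.0
```

```bash
python3 -m pendant '[[[0.1,0,0],[0,0,0],-1],[[0.07,0,0],[0,0,0],-1],[[0.07,0,0],[0,0,0],-1],[[0.05,0,0],[0,0,0],-1],[[0,0,0],[0,0,0],-1],[[0,0,0],[0,0,0],-1],[[0,0,0],[0,0,0],-1],[[0,0,0],[0,0,0],-1],[[0,0,0],[0,0,0],-1],[[0,0,0],[0,0,0],-1]]'
```

```text
time: 12.8
tool_pos: [567.1, -56.1, 63.8]
tcp_rot: [-3.14, 0.016, 0.015]
contact_force: [-26.2, -2.8, 16.9]
grip_width: 0.1
finger_force: 12.8
```

26 N at 567 mm is more than the catch can give, so the tray is at its stop. I'll back off, rise and look at the tray and knob.

```bash
python3 -m pendant '[[[-0.4,0,0],[0,0,0],-1],[[-0.8,0,0],[0,0,0],-1],[[-0.2,0,0.8],[0,0,0],-1],[[0,0,1],[0,0,0],-1],[[0,-0.4,1],[0,0,0],0],[[0,-0.7,1],[0,0,0],0],[[0,-0.7,1],[0,0,0],0],[[0,-0.5,0],[0,0,0],0],[[0,0,0],[0,0,0],0],[[0,0,0],[0,0,0],0]]'
python3 - <<'E'
from h import *
c=cam("wrist"); cv2.imwrite("pics/w5.png",bot.capture("wrist")); np.savez("w5.npz",K=c[0],D=c[1],T=c[2])
o=bot.get_obs();print(o["tool_pos"],o["tcp_rot"],proj("wrist",[[660,-129,126]],c))
E
```

```text
time: 13.63
tool_pos: [532.0, -125.8, 208.3]
tcp_rot: [-3.141, -0.0, 0.013]
contact_force: [-0.1, 0.3, -0.3]
grip_width: 35.7
finger_force: 0.0
[ 531.68468081 -125.0119579   207.63436903] [-3.14065235e+00  1.18849446e-03  1.42582390e-02] [[334.5  12.7]]
```

View pics/w5.png

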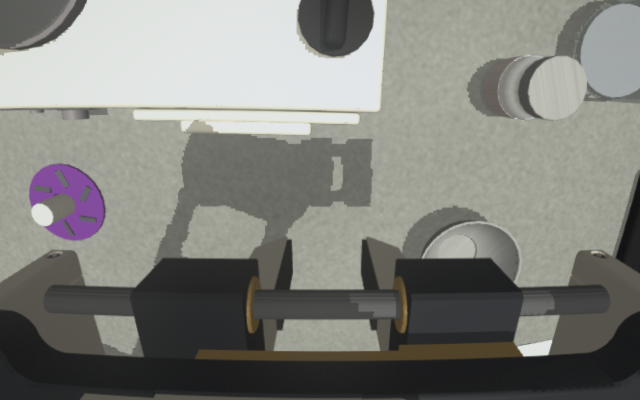

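The tray is home: the panel at (134..359, 118) is flush with the base front. The knob is at the top edge, (336,15), so I'll move 60 mm closer to see the wing.

```bash
python3 -m pendant '[[[0.5,0,0],[0,0,0],0],[[0.75,0,0],[0,0,0],0],[[0.75,0,0],[0,0,0],0],[[0,0,0],[0,0,0],0],[[0,0,0],[0,0,0],0],[[0,0,0],[0,0,0],0],[[0,0,0],[0,0,0],0],[[0,0,0],[0,0,0],0],[[0,0,0],[0,0,0],0],[[0,0,0],[0,0,0],0]]'
python3 - <<'E'
from h import *
c=cam("wrist"); a=bot.capture("wrist"); cv2.imwrite("pics/w6.png",cv2.resize(a[40:190,240:440],None,fx=4,fy=4,interpolation=cv2.INTER_CUBIC)); np.savez("w6.npz",K=c[0],D=c[1],T=c[2])
o=bot.get_obs();print(o["tool_pos"],o["tcp_rot"],proj("wrist",[[660,-129,126]],c))
E
```

```text
time: 14.52
tool_pos: [591.8, -125.5, 208.6]
tcp_rot: [3.141, -0.0, 0.015]
contact_force: [-0.5, -1.1, 0.6]
grip_width: 46.1
finger_force: 0.0
[ 591.89009729 -125.61266018  208.584199  ] [ 3.14140007e+00 -2.31243472e-04  1.45319089e-02] [[333.  113.6]]
```

View pics/w6.png

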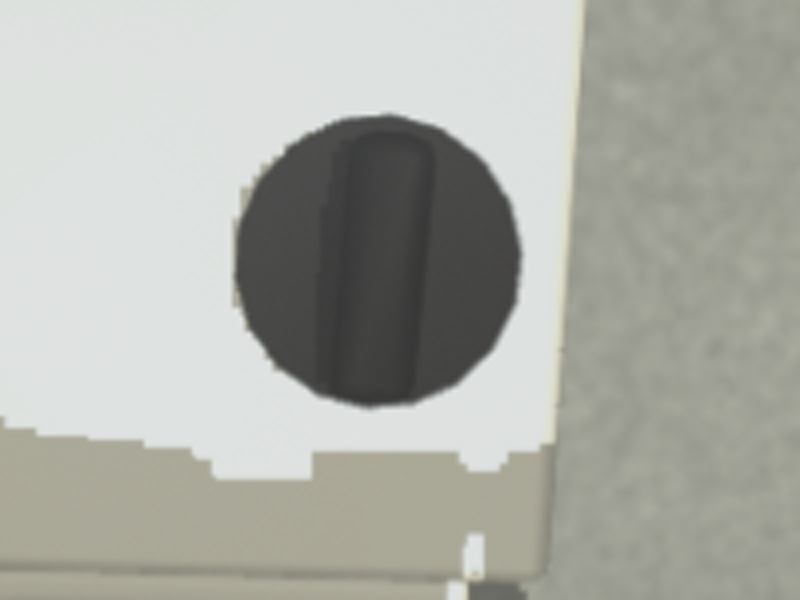

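The crop shows the flange centred at (379,261). The wing's top face runs from (391,135) to (373,402), slightly clockwise of straight ahead.

Run:
```python
from h import *
d=np.load("w6.npz");c=(d["K"],d["D"],d["T"])
g=lambda u,v,z:atz("wrist",((u+.5)/4-.5+240,(v+.5)/4-.5+40),z,c)
a,b=g(391,135,126),g(373,402,126);print(a,b,(a+b)/2,np.arctan2(a[1]-b[1],a[0]-b[0]),g(379,261,100))
```

```text
[ 684.8 -131.2  126. ] [ 642.8 -129.2  126. ] [ 663.8 -130.2  126. ] -0.047583103276983396 [ 664.3 -130.3  100. ]
```

```bash
python3 -m pendant '[[[0.6,-0.05,0],[0,0,-0.25],0],[[0.9,-0.06,0],[0,0,-0.26],0],[[0.9,-0.05,0],[0,0,0],0],[[0,0,-0.4],[0,0,0],0],[[0,0,-0.8],[0,0,0],0],[[0,0,-0.8],[0,0,0],0],[[0,0,-0.6],[0,0,0],0],[[0,0,-0.3],[0,0,0],0],[[0,0,0],[0,0,0],0],[[0,0,0],[0,0,0],0]]'
```

```text
time: 15.4
tool_pos: [664.3, -130.5, 121.8]
tcp_rot: [3.141, -0.0, -0.047]
contact_force: [0.8, 0.3, 0.7]
grip_width: 45.9
finger_force: 0.0
```

Close on the wing.

```bash
python3 -m pendant '[[[0,0,0],[0,0,0],-1],[[0,0,0],[0,0,0],-1],[[0,0,0],[0,0,0],-1],[[0,0,0],[0,0,0],-1],[[0,0,0],[0,0,0],-1],[[0,0,0],[0,0,0],-1],[[0,0,-0.08],[0,0,0],-1],[[0,0,-0.08],[0,0,0],-1],[[0,0,-0.08],[0,0,0],-1],[[0,0,0],[0,0,0],-1]]'
```

```text
time: 16.23
tool_pos: [664.3, -130.3, 114.1]
tcp_rot: [3.141, -0.001, -0.046]
contact_force: [-0.5, 0.4, 5.7]
grip_width: 13.5
finger_force: 29.9
```

```bash
python3 -m pendant '[[[0,0,-0.04],[0,0,0],-1],[[0,0,-0.04],[0,0,0],-1],[[0,0,0],[0,0,0],-1],[[0,0,0],[0,0,0],-1],[[0,0,0],[0,0,-0.3],-1],[[0,0,0],[0,0,-0.6],-1],[[0,0,0],[0,0,-0.8],-1],[[0,0,0],[0,0,-0.8],-1],[[0,0,0],[0,0,-0.8],-1],[[0,0,0],[0,0,-0.8],-1]]'
python3 - <<'E'
from plant import bot
o=bot.get_obs();print(o["contact_force"],o["moment"],o["tcp_rot"],o["joint_positions"])
E
```

```text
time: 17.07
tool_pos: [664.1, -130.9, 112.3]
tcp_rot: [3.141, -0.001, -0.543]
contact_force: [-3.3, -1.4, 5.9]
grip_width: 14.1
finger_force: 29.9
[-3.3181649  -1.43824648  5.88191372] [-0.12483914  0.51663768  0.01105664] [ 3.14081293e+00 -7.24038707e-04 -5.43066196e-01] [-3.07256418e-01  7.31934708e-01  1.22512583e+00 -1.00127294e-03
  1.18401045e+00  1.80698384e+00]
```

```bash
python3 -m pendant '[[[0,0,-0.05],[0,0,0],-1],[[0,0,0],[0,0,-0.8],-1],[[0,0,0],[0,0,-0.8],-1],[[0,0,0],[0,0,-0.8],-1],[[0,0,0],[0,0,-0.8],-1],[[0,0,0],[0,0,-0.8],-1],[[0,0,0],[0,0,-0.8],-1],[[0,0,0],[0,0,-0.8],-1],[[0,0,0],[0,0,-0.8],-1],[[0,0,0],[0,0,-0.4],-1]]'
python3 -m pendant '[[[0,0,0],[0,0,0],-1],[[0,0,0],[0,0,0],-1],[[0,0,0],[0,0,-0.3],-1],[[0,0,0],[0,0,-0.3],-1],[[0,0,0],[0,0,0],-1],[[0,0,0],[0,0,0],-1],[[0,0,0],[0,0,0],-1],[[0,0,0],[0,0,0],-1],[[0,0,0],[0,0,0],-1],[[0,0,0],[0,0,0],-1]]'
python3 - <<'E'
from plant import bot
o=bot.get_obs();print(o["contact_force"],o["moment"],o["tcp_rot"],o["joint_positions"][5])
E
```

```text
time: 17.9
tool_pos: [663.4, -131.4, 112.2]
tcp_rot: [3.141, -0.002, -1.359]
contact_force: [-7.3, -1.5, 14.3]
grip_width: 13.9
finger_force: 30.0
time: 18.73
tool_pos: [663.3, -131.4, 112.2]
tcp_rot: [3.14, -0.002, -1.427]
contact_force: [-7.9, -1.7, 14.8]
grip_width: 13.9
finger_force: 29.9
[-7.87245734 -1.67962894 14.79210596] [-0.18161347  1.50776348 -0.05015514] [ 3.14042978e+00 -1.69321443e-03 -1.42662566e+00] 2.6903165840277623
```

```bash
python3 -m pendant '[[[0,0,0],[0,0,-0.3],-1],[[0,0,0],[0,0,-0.3],-1],[[0,0,0],[0,0,-0.2],-1],[[0,0,0],[0,0,0],-1],[[0,0,0],[0,0,0],-1],[[0,0,0],[0,0,0],-1],[[0,0,0],[0,0,0],0],[[0,0,0],[0,0,0],0],[[0,0,0],[0,0,0],0],[[0,0,0],[0,0,0],0]]'
python3 -m pendant '[[[0,0,0.2],[0,0,0],0],[[0,0,0.5],[0,0,0],0],[[0,0,0.9],[0,0,0],0],[[0,0,0.9],[0,0,0],0],[[0,0,0.9],[0,0,0],0],[[-0.7,0,0.9],[0,0,0.8],0],[[-0.9,0,0],[0,0,0.9],0],[[-0.9,0,0],[0,0,0.9],0],[[-0.5,0,0],[0,0,0.9],0],[[0,0,0],[0,0,0.8],0]]'
python3 - <<'E'
from h import *
c=cam("wrist"); a=bot.capture("wrist"); cv2.imwrite("pics/w7.png",a); np.savez("w7.npz",K=c[0],D=c[1],T=c[2])
print(proj("wrist",[[664,-130.3,119]],c),bot.get_obs()["tool_pos"])
E
```

```text
time: 19.57
tool_pos: [664.5, -130.4, 110.2]
tcp_rot: [-3.141, -0.0, -1.522]
contact_force: [1.2, -0.5, 3.4]
grip_width: 36.1
finger_force: 1.7
time: 20.4
tool_pos: [571.3, -130.0, 239.7]
tcp_rot: [3.14, 0.001, -1.001]
contact_force: [0.4, 0.4, 0.7]
grip_width: 46.1
finger_force: 0.0
[[225.7 133.7]] [ 572.71204788 -130.17562128  239.74475501]
```

View pics/w7.png

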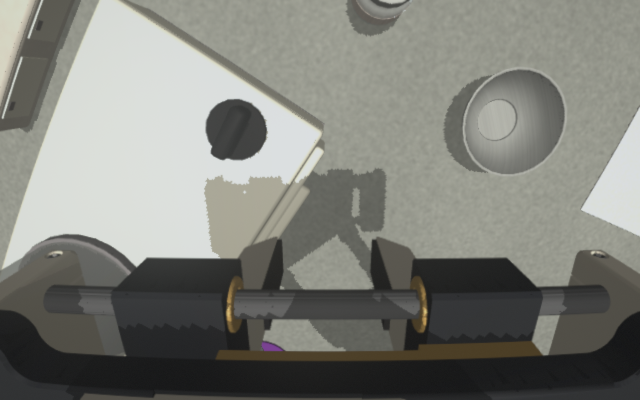

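The knob is at about (236,129), with its wing's top face running from (218,153) to (243,112). The panel is still flush with the base. Next I'll check the knob's turn and height.

Run:
```python
from h import *
d=np.load("w7.npz");c=(d["K"],d["D"],d["T"])
a,b=atz("wrist",(217,153),119,c),atz("wrist",(240,112),119,c);print(a,b,np.arctan2(b[1]-a[1],b[0]-a[0]))
im=cv2.imread("pics/w7.png");m=(im.max(2)<80).astype(np.uint8);m[:90]=0;m[170:]=0;m[:,:195]=0;m[:,280:]=0
n,l,s,ce=cv2.connectedComponentsWithStats(m);k=1+s[1:,4].argmax();print(s[k],ce[k])
for z in(93,100):
    t=np.linspace(0,6.28,60);p=proj("wrist",np.c_[664+26*np.cos(t),-130.3+26*np.sin(t),0*t+z],c);print(z,p.min(0),p.max(0))
```

```text
[ 662.8 -113.2  119. ] [ 662.4 -150.6  119. ] -1.581491106191764
[ 207  100   59   59 2812] [235.30512091 129.6628734 ]
93 [203.9  97.9] [265.  159.8]
100 [201.   98.2] [263.5 161.6]
```

```bash
python3 -c "
from plant import bot
print(bot.close_job())"
```

```text
the job is handed in; nothing more can be done
None
```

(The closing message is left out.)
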